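# Gather the nuts at the tab end of a lidded parts case

### The arm

A 6-joint arm with a two-finger parallel gripper is mounted at the origin on the work surface. World frame = base frame: x ahead of the robot, y to its left, z up, the work surface at z = 0. Lengths are in m, angles in rad, forces in N, time in s.
With the tool pointing down it reaches from about 0.325 to 0.775 m from the base axis. Payload 5.5 kg.
Tool frame: the origin (TCP) lies midway between the tips of the shut fingers; the grasp point (between the pads) lies 19 mm behind it; z points along the fingers, x is the direction in which the jaws open and shut, and the axes are right-handed (so a half turn about z gives the same grasp; the last joint's range is limited). The gripper opens to 85 mm and grips with 20 to 120 N. Pads are 22 mm wide; open, the fingers measure 114 mm over their backs; the gripper's body (76 mm by 85 mm) begins 54 mm behind the grasp point. The pads swing forward as they close: fully open they stand 13 mm farther back than shut.
Start: joints at [1.121, 0.091, 1.231, -0, 1.82, -0.057], TCP at [0.23, 0.554, 0.231] pointing down, gripper open.
Joint ranges: [-2.87, 2.87], [-0.86, 2.18], [0.17, 2.46], [-1.51, 4.65], [0.06, 2.69], [-2.65, 2.65]. Speed limits (rad/s): [2.57, 2.57, 3.01, 3.14, 3.14, 3.14].

### API

Orientations are given as a unit quaternion [x, y, z, w].
In Python, from cell import env, planner, grab_frame, camera_params gives the robot as it stands. Calls block until the motion is done:
- env.reach(position, orientation): joint-space move of the TCP to a pose.
- env.move_l(position, vel=0.15, rotation=None, stop_force=None): straight line of the TCP; rotation=None keeps the orientation; vel is the mean speed in m/s. With stop_force (N) it stops when the force on the tool has changed by that much, and returns True; else False.
- env.goto_joints(angles): joint-space move.
- env.grip(opening): finger opening in m; the grip force is fixed at half the most; returns when the fingers have stopped.
- env.sleep(seconds).
- planner.inverse_kinematics(position, orientation): joint angles nearest the present ones, or None.
- env.read_state(): the state.
- grab_frame(name): name is "scene" or "top" or "wrist"; returns the picture (400x640x3 uint8, red, green, blue); there is no depth.
- camera_params(name): a dict with "fx", "fy", "cx", "cy" (pixels), "distortion" ([k1, k2, p1, p2, k3] as OpenCV has them; the pictures are not rectified), "view" (4x4, takes a point from world to camera coordinates). Camera axes: x right, y down, z forward; pixel columns grow to the right and rows downward; lengths in m; the calibration is good to about 2 mm. A picture is of the moment at which its call begins: read the wrist's pose just before it. camera_params takes no time and is no camera call; for the wrist camera it gives the pose at the moment of the call.
A pose or a line that the arm cannot do raises env.Unreachable and nothing moves.
- env.finish_job(): hands the job in, once; it reports no verdict.
The state is a dict: "clock": time; "qpos": joint angles; "qvel": joint speeds; "joint_torque": joint torques, N m; "tool_pos": TCP position; "tool_rot": TCP orientation; "contact_force": force on the tool from outside, world axes, zero at the start; "torque": the same for the moment, N m; "width": finger opening in m.
Only numpy, scipy, OpenCV 4.12 (cv2) and the standard library are available. Lean on these libraries where they do the work, as an engineer would, in place of code of your own. Each camera call takes 0.05 s, during which the arm holds its last target.

### The job

Pick up the long black parts case that has the finger tab, with its loose clear lid on, and tilt it tab end down so that both nuts inside slide to the tab end. Set it back level on the bench with the lid still on and the nuts still at that end, then lift the lid off and lay it flat, bar up, on the bench beside the case.

Things in the scene. Friction and masses are not known exactly. Their poses are not given: they have to be found in the camera images.
- case_mid (a point): Centre of the case, half-way up (14 mm above bench). Loose black open box 102 long (x) x 56 wide (y) x 28 mm high, walls and floor 3, about 160 g. A finger tab (18 out, 34 wide, 4 thick, 22 mm up) on its +x end, the tab end, pointing roughly away from the robot; no other box here has one. z up. Slippery plastic: grip across the 56 mm width at about 30 N.
- lid_bar (a point): Centre of the lid's black grip bar (40 long x, 12 wide y, 16 mm high). Lid: clear plate 100 x 54 x 3 mm loose on the rim, 4 mm lip below with 1.5 mm slack, 60 g; stays on at 25 to 40 degrees tilt, falls off far beyond. Point is 8 mm below bar top, 8 above the plate's top, 15 above the lip's lower edge; 39 mm above bench with lid on the case, 15 with lid on the bench. z up.
- nut_a_mid (a point): Centre of a steel hexagon nut, 17 mm across flats, 8 high, 12 g, flat on the case floor away from the tab, seen through the lid. Point is 4 mm above its underside, z up. Slides when the case tilts 9 to 14 degrees; at 25 or more it reaches the low end within a second and stays when the case is levelled.
- nut_b_mid (a point): Centre of the other nut, the same.
Mind the look-alikes: they are no part of the job. Leave any orange or yellow look-alike of the part that bears case_mid alone.

How it is judged:
By the outcome, as a careful person would: the job done as asked, in the order asked, and still so for the second after the job is handed in, with the robot touching nothing.
It also fails if it takes over 61 s, if anything falls off the work surface, if the arm or the gripper's body presses on something with over 40 N, if the wrist force passes 120 N, or if a joint passes its speed limit or range.

## Working session

There is one attempt and no reset: what is moved stays moved. The work goes in short steps, each a Python script; the robot and the scene stay as the last script left them, time stands still between calls to the robot, and variables do not carry over. Pictures are saved under pics/ and viewed, and the job is handed in when it is done.

```bash
ls; mkdir -p pics; python3 - <<'E'
from cell import env, grab_frame, camera_params
import cv2
for n in ["scene","top","wrist"]:
    p=camera_params(n); im=grab_frame(n)
    cv2.imwrite(f"pics/{n}0.png",im[:,:,::-1])
    print(n,p)
s=env.read_state();print(s["clock"],s["contact_force"],s["width"],s["tool_rot"])
E
```

```text
pics
scene {'fx': 416.674616666098, 'fy': 416.674616666098, 'cx': 315.7821858500424, 'cy': 201.9967218490091, 'distortion': array([0.00708568, 0.        , 0.        , 0.        , 0.        ]), 'view': array([[-0.85445644,  0.51929945, -0.01524074,  0.49331024],
       [ 0.28938899,  0.45138811, -0.8440988 , -0.06536796],
       [-0.43146055, -0.72565616, -0.53597102,  1.05325568],
       [ 0.        ,  0.        ,  0.        ,  1.        ]])}
top {'fx': 404.46536861535685, 'fy': 404.46536861535685, 'cx': 322.16101587522525, 'cy': 203.26306937800365, 'distortion': array([0.01849571, 0.        , 0.        , 0.        , 0.        ]), 'view': array([[ 0.00605321, -0.99988891, -0.01362045, -0.11947281],
       [-0.99343713, -0.00445726, -0.11429261,  0.5046473 ],
       [ 0.11421921,  0.0142229 , -0.99335375,  0.87345635],
       [ 0.        ,  0.        ,  0.        ,  1.        ]])}
wrist {'fx': 334.39301066687614, 'fy': 334.39301066687614, 'cx': 319.22931067653866, 'cy': 201.4108071189438, 'distortion': array([0.01899609, 0.        , 0.        , 0.        , 0.        ]), 'view': array([[ 0.38316902,  0.92367242, -0.00328078, -0.59893626],
       [ 0.87764047, -0.36296153,  0.31305933, -0.04160723],
       [ 0.28797347, -0.12283398, -0.94972791,  0.38158644],
       [ 0.        ,  0.        ,  0.        ,  1.        ]])}
0.15 [ 0.55143947  0.02959569 -0.30308973] 0.08528778121838486 [ 8.31496594e-01  5.55529301e-01 -6.75159962e-04  3.93270411e-04]
```

View pics/top0.png

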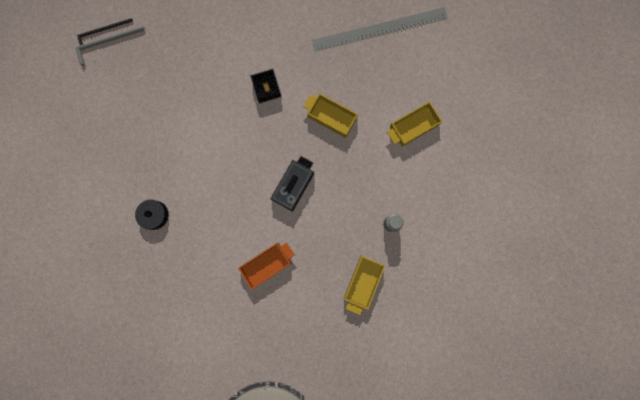

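View pics/scene0.png

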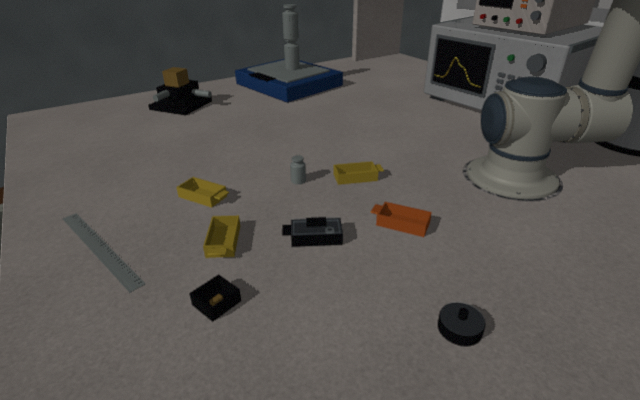

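View pics/wrist0.png

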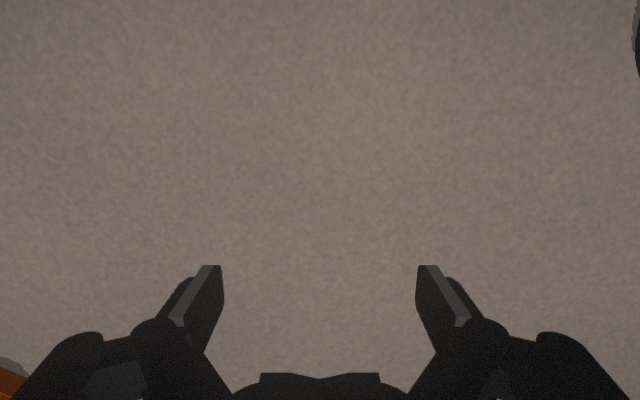

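The top view shows the black lidded case at about (293,184) with its tab at (305,162). The nuts are at about (284,191) and (291,199). The yellow and orange boxes, and the square black box at (266,87), are look-alikes. I'll zoom in next.

```bash
cat > h.py <<'E'
from cell import env, planner, grab_frame, camera_params
import numpy as np, cv2
from scipy.spatial.transform import Rotation as R
def ray(p,uv):
    K=np.array([[p["fx"],0,p["cx"]],[0,p["fy"],p["cy"]],[0,0,1]])
    u=cv2.undistortPoints(np.array([[uv]],float),K,np.array(p["distortion"]))[0,0]
    V=np.array(p["view"]);Rm=V[:3,:3];o=-Rm.T@V[:3,3];d=Rm.T@np.array([u[0],u[1],1]);return o,d/np.linalg.norm(d)
def onz(p,uv,z):
    o,d=ray(p,uv);return o+d*(z-o[2])/d[2]
def proj(p,X):
    K=np.array([[p["fx"],0,p["cx"]],[0,p["fy"],p["cy"]],[0,0,1]]);V=np.array(p["view"])
    return cv2.projectPoints(np.array(X,float).reshape(-1,1,3),cv2.Rodrigues(V[:3,:3])[0],V[:3,3],K,np.array(p["distortion"]))[0][:,0]
def tri(p1,a,p2,b):
    o1,d1=ray(p1,a);o2,d2=ray(p2,b)
    t=np.linalg.lstsq(np.c_[d1,-d2],o2-o1,rcond=None)[0]
    q1=o1+t[0]*d1;q2=o2+t[1]*d2;return (q1+q2)/2,np.linalg.norm(q1-q2)
def down(phi):  # tool x (jaw axis) at world angle phi, z down
    return R.from_matrix(np.array([[np.cos(phi),np.sin(phi),0],[np.sin(phi),-np.cos(phi),0],[0,0,-1]]).T)
def st():
    s=env.read_state();print("t",round(s["clock"],2),"tcp",np.round(s["tool_pos"],4),"F",np.round(s["contact_force"],1),"w",round(s["width"],4));return s
def crop(name,src,x0,x1,y0,y1,k,im=None):
    im=cv2.imread(f"pics/{src}.png") if im is None else im
    c=im[y0:y1,x0:x1].astype(float)**0.6;c=np.clip(c/c.max()*255,0,255).astype(np.uint8)
    cv2.imwrite(f"pics/{name}.png",cv2.resize(c,None,fx=k,fy=k,interpolation=cv2.INTER_CUBIC))
E
python3 - <<'E'
from h import *
crop("topc","top0",255,330,145,220,8)
crop("scenec","scene0",270,360,205,255,8)
E
```

```text
(no output)
```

View pics/topc.png

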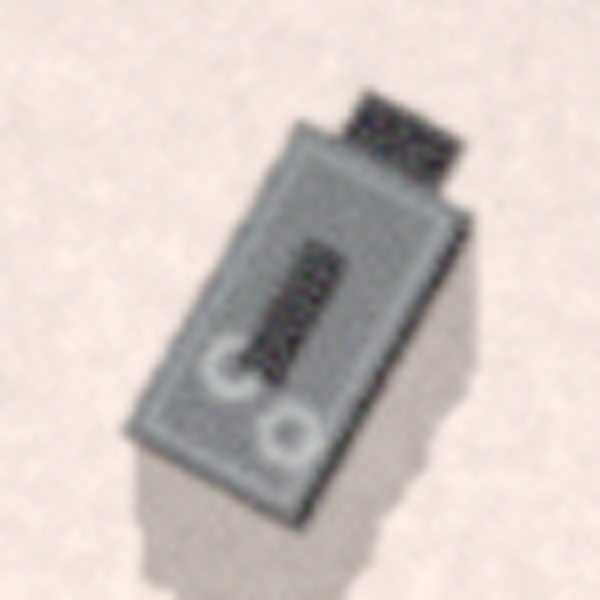

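View pics/scenec.png

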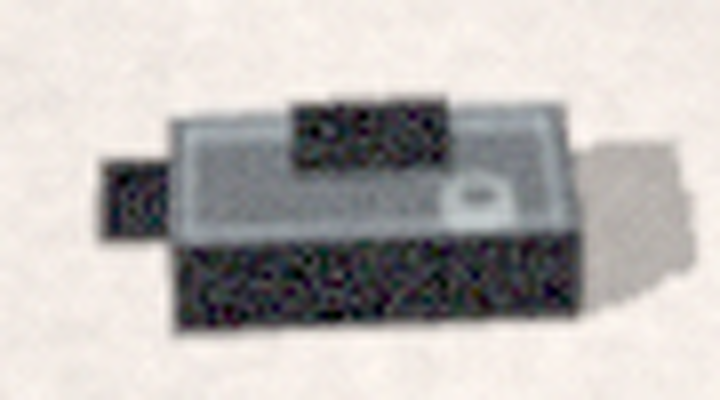

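```bash
python3 - <<'E'
from h import *
p=camera_params("top");ps=camera_params("scene")
f=lambda c,o:(np.array(c)+.5)/8-.5+np.array(o)
o=(255,145)
C=np.array([onz(p,f(c,o),.0295) for c in [(302,122),(470,215),(298,525),(130,432)]])
c=C.mean(0);print("centre",c)
print("sides",[np.linalg.norm(C[i]-C[(i+1)%4]) for i in range(4)])
ax=(C[0]+C[1]-C[2]-C[3])[:2];print("yaw",np.degrees(np.arctan2(ax[1],ax[0])))
B=[onz(p,f(x,o),.047) for x in [(318,236),(348,250),(277,387),(243,368)]];print("bar c",np.mean(B,0), [np.linalg.norm(B[i]-B[(i+1)%4]) for i in range(4)])
T=[onz(p,f(x,o),.024) for x in [(370,90),(466,142)]];print("tab end mid",np.mean(T,0))
print("nuts",[onz(p,f(x,o),.011) for x in [(237,366),(290,432)]])
print("tri bar top corner", [tri(p,f(a,o),ps,f(b,(270,205))) for a,b in [((277,387),(447,100))]])
# all colour objects near
im=cv2.imread("pics/top0.png");hsv=cv2.cvtColor(im,cv2.COLOR_BGR2HSV)
m=((hsv[...,1]>150)&(hsv[...,2]>60)).astype(np.uint8)
for k in cv2.findContours(m,0,2)[0]:
    if cv2.contourArea(k)>60:
        r=cv2.minAreaRect(k);print([np.round(onz(p,q,.028)[:2],3).tolist() for q in cv2.boxPoints(r)])
for q in [(394,222),(152,215),(266,87)]: print(q,onz(p,q,.04)[:2])
E
```

```text
centre [ 0.54622274 -0.04925851  0.0295    ]
sides [np.float64(0.054455980915934926), np.float64(0.09950856767080216), np.float64(0.053890367368272914), np.float64(0.09990028981269641)]
yaw -28.0701123499368
bar c [ 0.54688019 -0.0497587   0.047     ] [np.float64(0.009173648435131422), np.float64(0.04258485765255919), np.float64(0.010756535907820242), np.float64(0.04190274039392241)]
tab end mid [ 0.60652141 -0.08130537  0.024     ]
nuts [array([ 0.536605  , -0.02969968,  0.011     ]), array([ 0.51769129, -0.04511758,  0.011     ])]
tri bar top corner [(array([ 0.526374  , -0.04456989,  0.04337604]), np.float64(0.0007740747198731686))]
[[0.281, -0.158], [0.39, -0.202], [0.369, -0.255], [0.261, -0.21]]
[[0.361, 0.069], [0.427, -0.032], [0.381, -0.062], [0.316, 0.038]]
[[0.68, -0.257], [0.741, -0.361], [0.691, -0.387], [0.631, -0.284]]
[[0.715, -0.065], [0.769, -0.093], [0.71, -0.196], [0.657, -0.168]]
(394, 222) [ 0.46346957 -0.27393674]
(152, 215) [0.47626287 0.25684638]
(266, 87) [0.76954299 0.01239559]
```

The measured sizes match the given ones: 100 x 54 mm lid, tab end 69 mm from the centre. The case centre is (0.546,-0.0495) with yaw -28°. Next I'll check that the tilt is reachable.

```bash
cat >> h.py <<'E'
YAW=np.radians(-28.1); C0=np.array([.5465,-.0496]); XA=np.array([np.cos(YAW),np.sin(YAW)]); YA=np.array([-XA[1],XA[0]])
def tiltrot(base,deg): return R.from_rotvec(np.radians(deg)*np.r_[YA,0])*base
E
python3 - <<'E'
from h import *
s=st()
for sg in (1,-1):
    b=down(YAW+sg*np.pi/2)
    for d in (0,15,25,32):
        for off in (0,-.1):
            q=planner.inverse_kinematics(np.r_[C0+off*XA,.13],tiltrot(b,d).as_quat())
            print(sg,d,off,None if q is None else np.round(q,2))
E
```

```text
t 0.15 tcp [0.2296 0.5541 0.2304] F [ 0.6  0.  -0.3] w 0.0853
1 0 0 [-0.15 -0.04  1.55 -0.    1.64 -1.23]
1 0 -0.1 [-0.08 -0.29  1.77 -0.    1.67 -1.16]
1 15 0 [-0.2   0.18  1.33  0.08  1.88 -1.26]
1 15 -0.1 [-0.15 -0.07  1.59  0.09  1.86 -1.21]
1 25 0 [-0.22  0.33  1.2   0.13  2.04 -1.27]
1 25 -0.1 [-0.18  0.08  1.48  0.14  2.   -1.23]
1 32 0 [-0.24  0.43  1.1   0.16  2.15 -1.27]
1 32 -0.1 [-0.2   0.18  1.41  0.18  2.09 -1.23]
-1 0 0 [-0.15 -0.04  1.55 -0.    1.64  1.91]
-1 0 -0.1 [-0.08 -0.29  1.77 -0.    1.67  1.98]
-1 15 0 [-0.2   0.18  1.33  0.08  1.88  1.88]
-1 15 -0.1 [-0.15 -0.07  1.59  0.09  1.86  1.93]
-1 25 0 [-0.22  0.33  1.2   0.13  2.04  1.87]
-1 25 -0.1 [-0.18  0.08  1.48  0.14  2.    1.92]
-1 32 0 [-0.24  0.43  1.1   0.16  2.15  1.88]
-1 32 -0.1 [-0.2   0.18  1.41  0.18  2.09  1.91]
```

```bash
python3 - <<'E'
from h import *
b=down(YAW+np.pi/2).as_quat()
env.reach(np.r_[C0,.17],b); env.sleep(.2)
s=st(); p=camera_params("wrist"); im=grab_frame("wrist")
cv2.imwrite("pics/w1.png",im[:,:,::-1])
np.save("pw1.npy",p,allow_pickle=True)
cs=[np.r_[C0+i*XA+j*YA,.0295] for i,j in [(.05,.027),(.05,-.027),(-.05,-.027),(-.05,.027)]]
print(proj(p,cs).round(1), proj(p,[np.r_[C0,.047]]))
E
```

```text
t 2.78 tcp [ 0.5466 -0.049   0.17  ] F [-0.1 -0.4 -0.1] w 0.0853
[[347.9 238.6]
 [289.7 238.5]
 [286.4 128.7]
 [351.2 128.8]] [[318.73640804 192.32998127]]
```

View pics/w1.png

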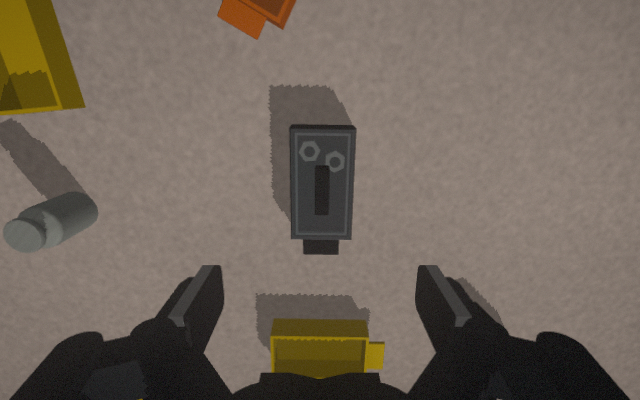

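The wrist view shows the case at (322,183), with the lid outline at columns 290–355 and rows 127–239. The nuts are at (309,151) and (335,161), away from the tab. The yaw agrees, with about a 2.5 mm offset along the width, so I'll shift by 1.8 mm and grip.

```bash
sed -i 's/^YAW.*/&\nC1=C0+.0018*YA/' h.py; python3 - <<'E'
from h import *
b=down(YAW+np.pi/2).as_quat()
env.move_l(np.r_[C1,.10],vel=.2)
r=env.move_l(np.r_[C1,.000],vel=.08,stop_force=8);print(r);st()
env.grip(.053);st()
im=grab_frame("wrist");cv2.imwrite("pics/w2.png",im[:,:,::-1])
im=grab_frame("scene");cv2.imwrite("pics/s2.png",im[:,:,::-1]);crop("s2c","s2",220,380,120,260,5)
E
```

```text
False
t 4.73 tcp [ 0.5478 -0.0481  0.0007] F [ 0.2 -0.7 -0.9] w 0.0857
t 5.12 tcp [ 0.5478 -0.0481  0.0006] F [-0.8  0.2  3.3] w 0.0549
```

View pics/w2.png

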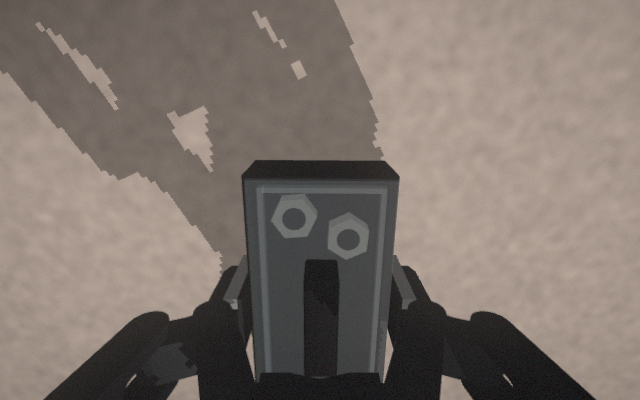

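View pics/s2c.png

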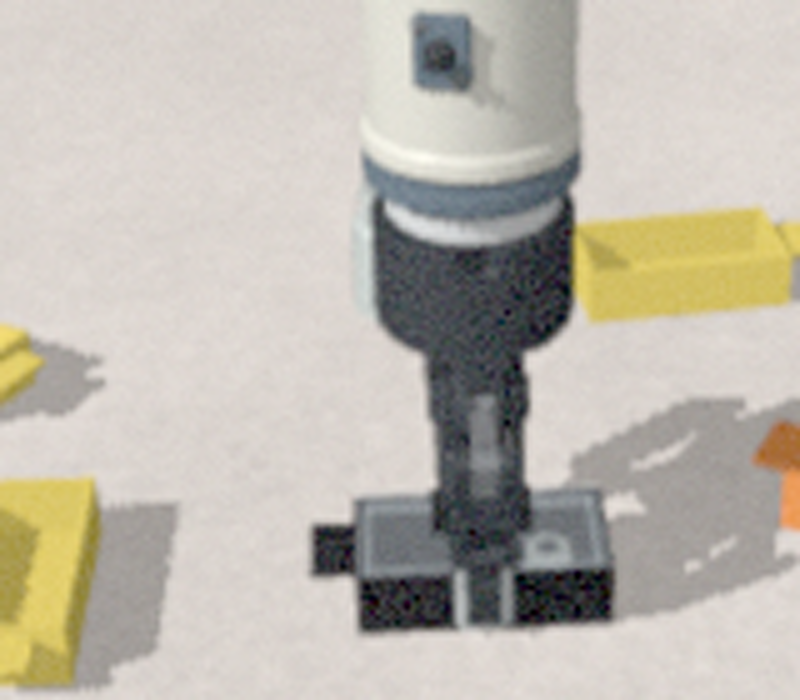

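The case is gripped at mid-length with the lid seated: pads on both long sides, tips just above the bench. I'll lift slowly and check before tilting.

```bash
python3 - <<'E'
from h import *
env.move_l(np.r_[C1,.02],vel=.05);env.sleep(.2);st()
env.move_l(np.r_[C1,.12],vel=.1);env.sleep(.2);st()
im=grab_frame("wrist");cv2.imwrite("pics/w3.png",im[:,:,::-1])
im=grab_frame("scene");cv2.imwrite("pics/s3.png",im[:,:,::-1]);crop("s3c","s3",220,380,120,260,5)
E
```

```text
t 5.97 tcp [ 0.5471 -0.048   0.0195] F [-0.2 -0.2 -2.7] w 0.0551
t 7.33 tcp [ 0.547  -0.048   0.1192] F [-0.5 -0.1 -2. ] w 0.0548
```

View pics/w3.png

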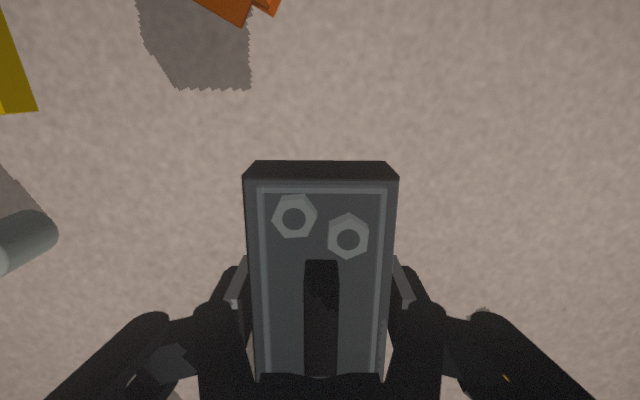

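View pics/s3c.png

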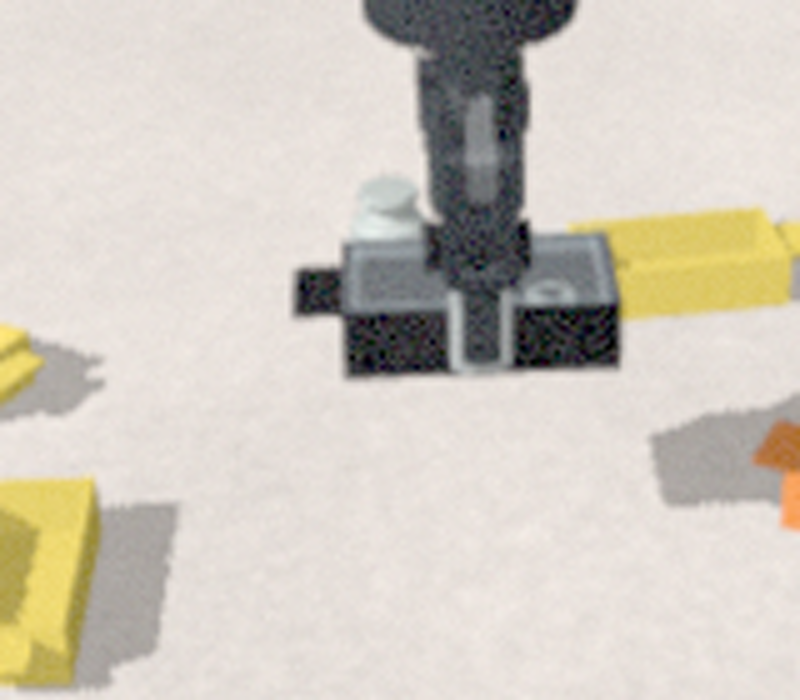

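The grip is firm: the case is level, nothing slipped, and the load is about 2.4 N as expected. Now the tilt to 31°.

```bash
python3 - <<'E'
from h import *
b=down(YAW+np.pi/2); P=np.r_[C1,.22]
def at(d):
    r=tiltrot(b,d); return P+.1*r.apply([0,0,1]), r.as_quat()
for d in (16,31):
    x,q=at(d); env.move_l(x,vel=.03,rotation=q)
env.sleep(1.0);s=st()
print("axis tilt",np.degrees(np.arccos(-R.from_quat(s["tool_rot"]).apply([0,0,1])[2])))
im=grab_frame("wrist");cv2.imwrite("pics/w4.png",im[:,:,::-1])
im=grab_frame("scene");cv2.imwrite("pics/s4.png",im[:,:,::-1]);crop("s4c","s4",220,380,120,260,5)
E
```

```text
t 10.52 tcp [ 0.5019 -0.0237  0.1343] F [-0.4 -0.2 -2.2] w 0.055
axis tilt 31.00423737586133
```

View pics/w4.png

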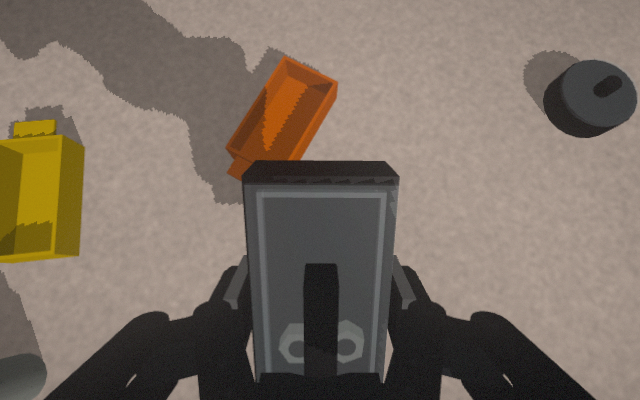

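View pics/s4c.png

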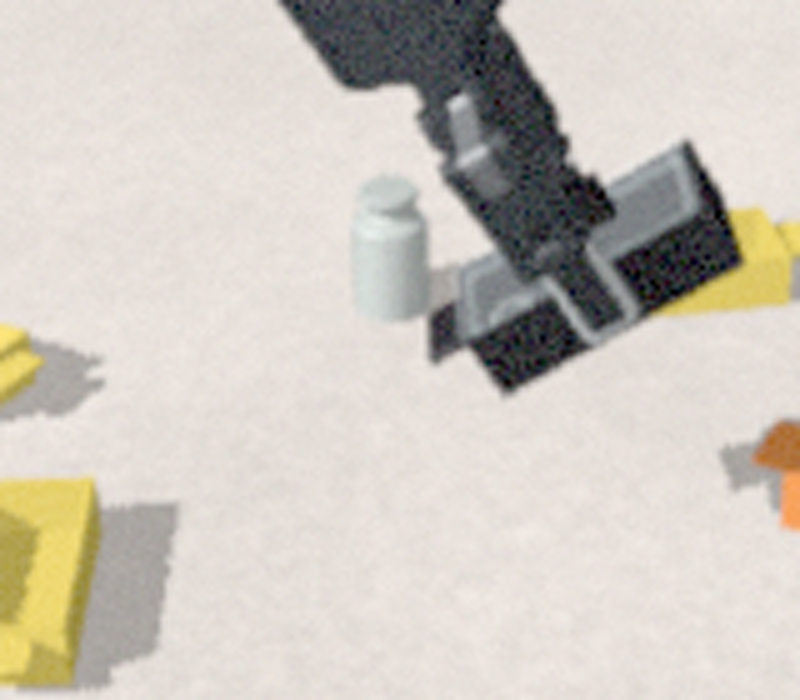

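```bash
python3 - <<'E'
from h import *
s=env.read_state();p=camera_params("wrist")
T=R.from_quat(s["tool_rot"])
# solve nut tool-frame positions on nut mid plane from pixels
for uv in [(295,343),(347,343)]:
    o,d=ray(p,uv);o=T.inv().apply(o-s["tool_pos"]);d=T.inv().apply(d);t=(-.0064-o[2])/d[2];print(uv,o+t*d)
for uv in [(243,178),(399,178)]:
    o,d=ray(p,uv);o=T.inv().apply(o-s["tool_pos"]);d=T.inv().apply(d);t=(-.0274-o[2])/d[2];print("far rim",uv,o+t*d)
E
```

```text
(295, 343) [-0.01209974  0.03960641 -0.0064    ]
(347, 343) [ 0.01388631  0.03960995 -0.0064    ]
far rim (243, 178) [-0.02708364 -0.0506514  -0.0274    ]
far rim (399, 178) [ 0.02859172 -0.05060326 -0.0274    ]
```

Both nuts are against the tab end, at 39.6 mm from the grip centre (about 39 mm expected). Now I'll level the case and set it down in the same spot.

```bash
python3 - <<'E'
from h import *
b=down(YAW+np.pi/2); P=np.r_[C1,.22]
for d in (16,0):
    r=tiltrot(b,d); env.move_l(P+.1*r.apply([0,0,1]),vel=.035,rotation=r.as_quat())
env.sleep(.2);st()
env.move_l(np.r_[C1,.015],vel=.1);env.sleep(.2);st()
r=env.move_l(np.r_[C1,.0],vel=.02,stop_force=4);print(r);env.sleep(.2);st()
im=grab_frame("scene");cv2.imwrite("pics/s5.png",im[:,:,::-1]);crop("s5c","s5",220,380,120,260,5)
E
```

```text
t 12.66 tcp [ 0.5474 -0.0481  0.1198] F [ 0.  -0.1 -2.6] w 0.0549
t 14.06 tcp [ 0.5478 -0.0481  0.0157] F [-0.5  0.6 -1.7] w 0.0551
True
t 14.93 tcp [ 0.5471 -0.048   0.0006] F [-0.9 -1.8  6.6] w 0.0547
```

View pics/s5c.png

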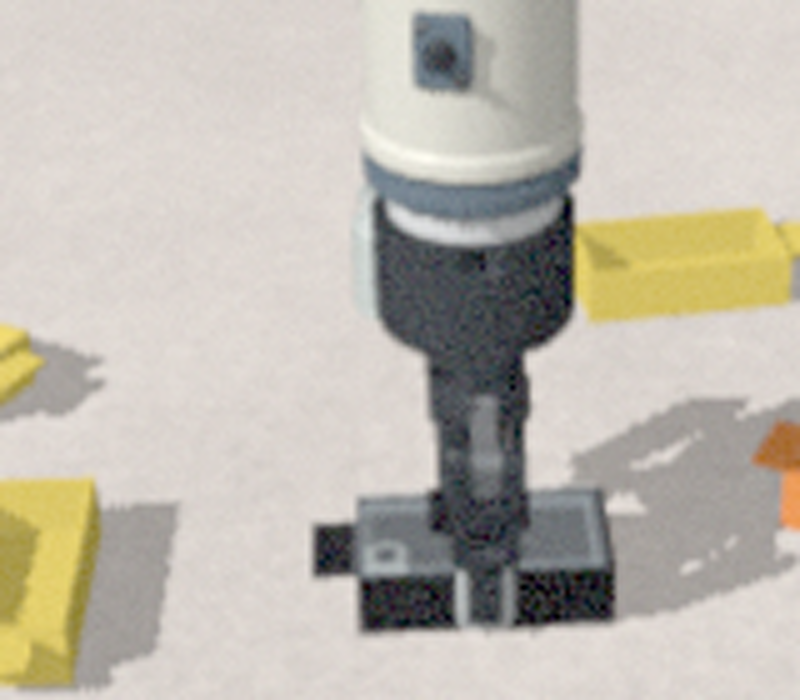

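The case is on the bench and level, with a nut visible at the tab end. I'll release it, rise and look again.

```bash
python3 - <<'E'
from h import *
env.grip(.085);s=st()
env.move_l(np.r_[C1,.17],vel=.15);env.sleep(.2)
s=st();p=camera_params("wrist");im=grab_frame("wrist");cv2.imwrite("pics/w6.png",im[:,:,::-1]);crop("w6c","w6",260,380,110,260,4)
print(proj(p,[np.r_[C1,.047]]))
im=grab_frame("top");cv2.imwrite("pics/t6.png",im[:,:,::-1]);crop("t6c","t6",255,330,145,220,8)
E
```

```text
t 15.39 tcp [ 0.5456 -0.0477 -0.0012] F [-0.1 -0.3 -0.9] w 0.0849
t 16.88 tcp [ 0.547 -0.048  0.169] F [ 0.2 -0.4 -0.3] w 0.085
[[319.81797581 193.55135065]]
```

View pics/w6c.png

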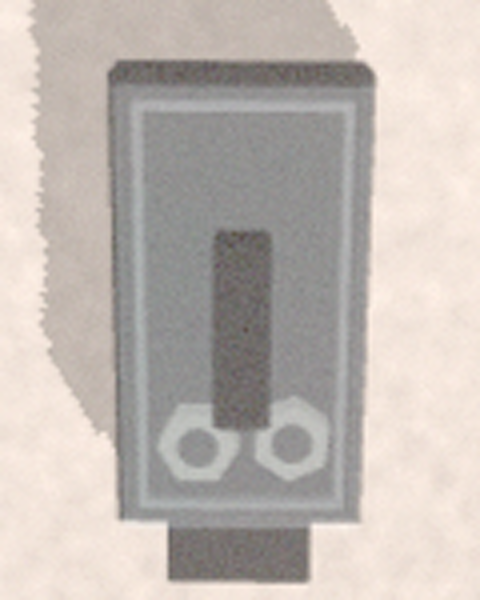

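View pics/t6c.png

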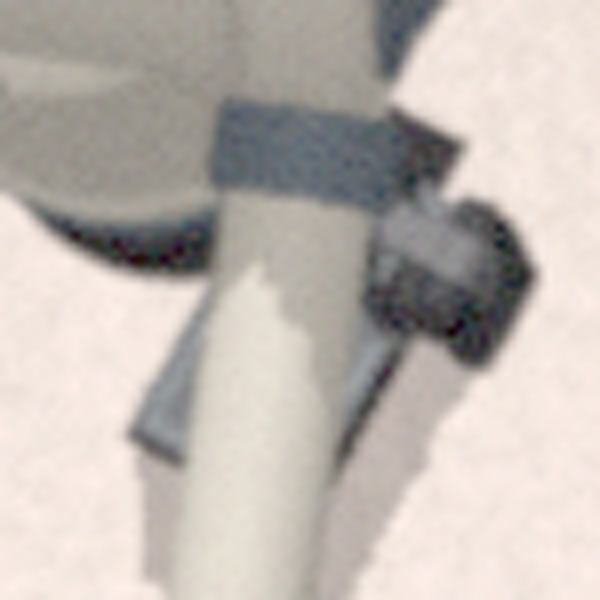

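The wrist view shows both nuts at the tab end, at crop (198,445) and (292,440). The lid is evenly seated, and the bar centre (320.5,192.5) is within 1 mm of the prediction (319.8,193.5). Next I grip the bar with the fingertips above the plate.

```bash
python3 - <<'E'
from h import *
env.grip(.04)
env.move_l(np.r_[C1,.07],vel=.15)
r=env.move_l(np.r_[C1,.0345],vel=.05,stop_force=5);print(r);st()
env.grip(.009);st()
r=env.move_l(np.r_[C1,.06],vel=.03);env.sleep(.2);st()
for n in ("scene","wrist"):
    im=grab_frame(n);cv2.imwrite(f"pics/{n}7.png",im[:,:,::-1])
crop("s7c","scene7",220,380,120,260,5)
E
```

```text
False
t 19.17 tcp [ 0.5475 -0.048   0.0348] F [0.  0.1 0.1] w 0.0402
t 19.55 tcp [ 0.5477 -0.048   0.0352] F [-0.2 -0.4  3. ] w 0.0099
t 20.75 tcp [ 0.5472 -0.048   0.0598] F [-0.2  0.1 -1.1] w 0.0104
```

View pics/s7c.png

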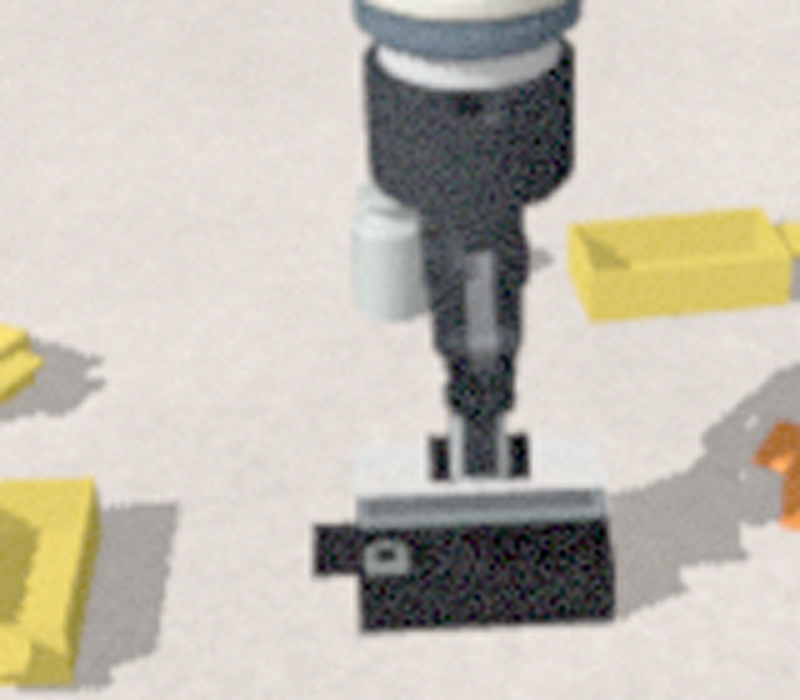

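View pics/wrist7.png

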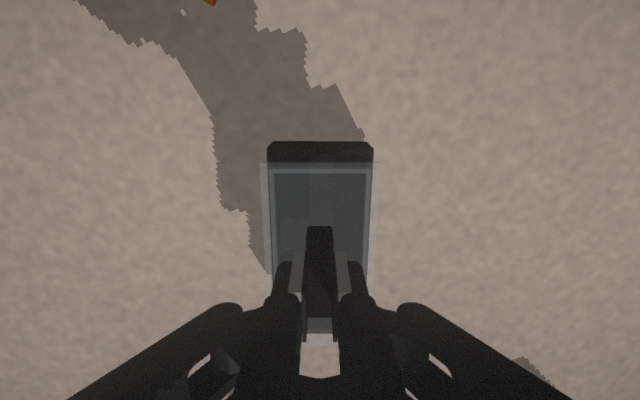

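The lid is off and level in the grip, and the case stayed on the bench with the nuts at the tab end. I'll move the lid 95 mm to the side and lower it.

```bash
python3 - <<'E'
from h import *
L=C1+.095*YA;print(L)
env.move_l(np.r_[C1,.10],vel=.1)
env.move_l(np.r_[L,.10],vel=.12)
env.move_l(np.r_[L,.025],vel=.1);env.sleep(.2);st()
r=env.move_l(np.r_[L,.0085],vel=.02,stop_force=3);print(r);env.sleep(.2);st()
im=grab_frame("scene");cv2.imwrite("pics/s8.png",im[:,:,::-1]);crop("s8c","s8",220,400,150,290,4)
E
```

```text
[0.59209395 0.03578988]
t 23.44 tcp [0.5927 0.0358 0.026 ] F [-0.1 -0.5 -0.3] w 0.01
True
t 24.3 tcp [0.592  0.0358 0.0112] F [-0.2 -0.3  4.6] w 0.0103
```

View pics/s8c.png

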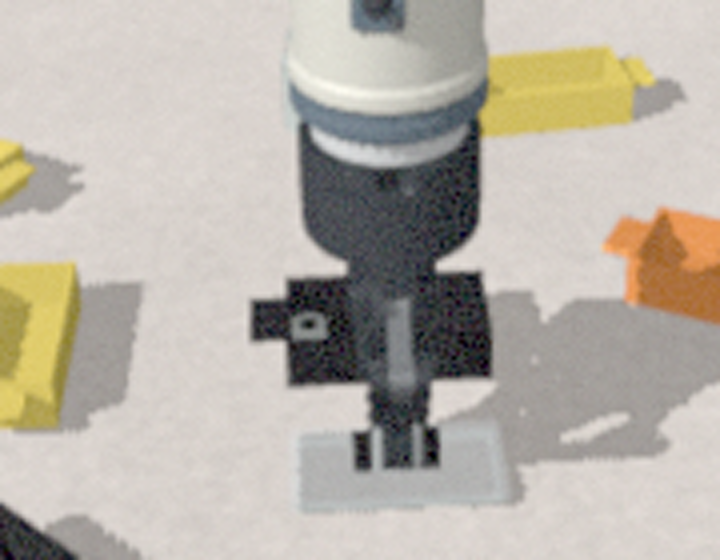

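The lid made contact at the predicted height (0.0112 m). I'll release it, retreat and check.

```bash
python3 - <<'E'
from h import *
L=C1+.095*YA
env.grip(.04);env.sleep(.2);st()
env.move_l(np.r_[L,.06],vel=.08)
env.move_l(np.r_[L,.2],vel=.2)
env.goto_joints([1.121,.091,1.231,0,1.82,-.057]);env.sleep(.3);st()
for n in ("scene","top"):
    im=grab_frame(n);cv2.imwrite(f"pics/{n}9.png",im[:,:,::-1])
crop("s9c","scene9",220,400,180,310,4);crop("t9c","top9",225,345,120,220,6)
E
```

```text
t 24.94 tcp [0.5911 0.0358 0.0101] F [ 0.7 -0.3  0.3] w 0.0399
t 29.12 tcp [0.2302 0.5539 0.2311] F [-0.   0.2 -0.3] w 0.0399
```

View pics/s9c.png

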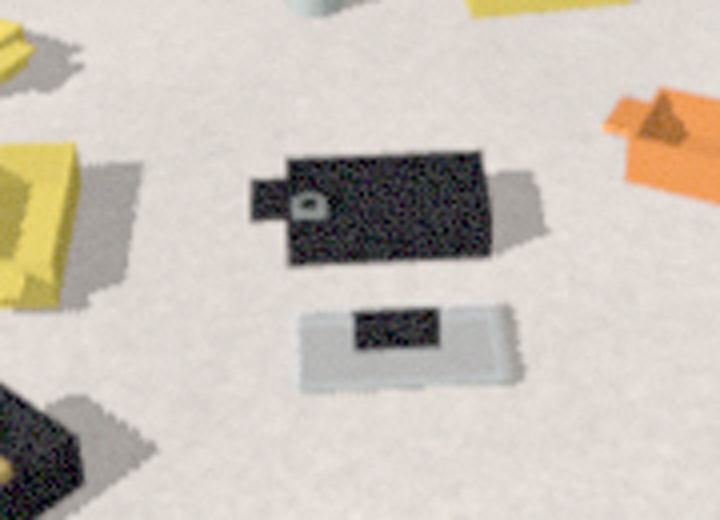

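View pics/t9c.png

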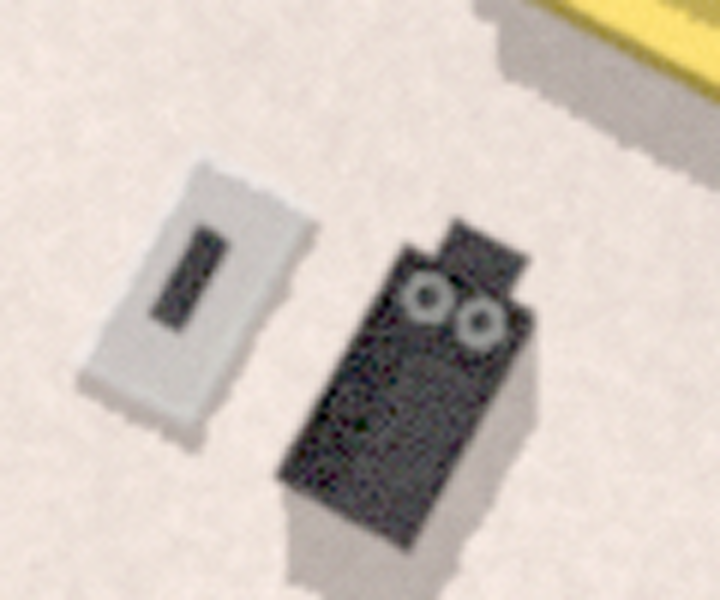

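The lid lies flat, bar up, beside the case (bar at crop (190,278)). Both nuts are at the tab end, at crop (428,297) and (481,322). I'm handing the job in.

```bash
python3 - <<'E'
from h import *
p=camera_params("top");f=lambda c:(np.array(c)+.5)/6-.5+np.array((225,120))
for c,z in [((190,278),.023),((428,297),.007),((481,322),.007)]:
    X=onz(p,f(c),z)[:2];print(X.round(4),"case frame",np.round([(X-C1)@XA,(X-C1)@YA],4))
env.finish_job()
E
```

```text
[0.5905 0.0334] case frame [-0.0003  0.0921]
[ 0.5868 -0.0555] case frame [0.0383 0.0119]
[ 0.5771 -0.076 ] case frame [ 0.0394 -0.0107]
the job is handed in; nothing more can be done
```

The job is done and handed in at about 29 s of the 61 s allowed. I gripped the black tabbed case across its width, lifted it, tilted it 31° tab end down and held it for a second. I then levelled it and set it back in the same spot with the lid on. After that I lifted the lid by its bar and laid it flat, bar up, about 92 mm from the case centre to centre.

**Last checks:**
- **Nuts:** both are at the tab end, 38–39 mm from the case centre (about 39 mm expected).
- **Lid:** it met the bench at the predicted height and looks flat in both camera views.
- **Surroundings:** the arm was back at its start pose touching nothing, and I moved no look-alikes.

**Disagreements:** the wrist and top cameras differed by about 2.5 mm sideways on the case position before the grasp. I split the difference and the grip closed normally. In the final top view the lid bar measured about 3 mm nearer the case than where I set it (0.092 m against 0.095 m), slightly more than the stated 2 mm calibration accuracy. No check failed.

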